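Stack packing disc and blank on the magnetic chuck and click it on

ROBOT

A 6-joint arm with a two-finger parallel gripper is mounted at the origin on the work surface. World frame = base frame: x ahead of the robot, y to its left, z up, the work surface at z = 0. Lengths are in m, angles in rad, forces in N, time in s.
With the tool pointing down it reaches from about 0.275 to 0.825 m from the base axis. Payload 4.9 kg.
Tool frame: the origin (TCP) lies midway between the tips of the shut fingers; the grasp point (between the pads) lies 19 mm behind it (grip_point_offset is the distance from the TCP to the grasp point, in m); z points along the fingers, x is the direction in which the jaws open and shut, and the axes are right-handed (so a half turn about z gives the same grasp; the last joint's range is limited). The gripper opens to 85 mm and grips with 20 to 120 N. Pads are 22 mm wide; open, the fingers measure 114 mm over their backs; the gripper's body (76 mm by 85 mm) begins 54 mm behind the grasp point. The pads swing forward as they close: fully open they stand 13 mm farther back than shut.
Start: joints at [-1.266, 0.326, -0.193, 1.052, 0, 1.437], TCP at [0.234, -0.498, 0.192] pointing down, gripper open.
Joint ranges: [-2.65, 2.65], [-0.97, 1.79], [-1.3, 1.35], [-1.93, 2.1], [-1.47, 1.37], [-3.14, 3.14]. Speed limits (rad/s): [2.57, 2.57, 3.14, 3.14, 3.14, 3.14].

INTERFACE

Orientations are given as a rotation vector (axis times angle).
In Python, from cell import * gives the robot as it stands. Calls block until the motion is done:
- movep(position, orientation): joint-space move of the TCP to a pose.
- move_l(position, velocity=0.15, rot=None, until_force=None): straight line of the TCP; rot=None keeps the orientation; velocity is the mean speed in m/s. With until_force (N) it stops when the force on the tool has changed by that much, and returns True; else False.
- set_joints(angles): joint-space move.
- let_go() and grab(newtons=None): open the fingers fully, or close them until they stop; newtons is the grip in N (None keeps the last).
- sleep(seconds).
- ik(position, orientation): joint angles nearest the present ones, or None.
- get_state(): the state.
- grab_frame(name): name is "scene" or "top"; returns a dict with "img" (420x560x3 uint8, red, green, blue), "fx", "fy", "cx", "cy" (pixels), "k1" (the pictures are not rectified: a ray, as slopes to the right and down, at radius r is drawn at 1 + k1 r^2 times it, then the intrinsics apply), "cam_to_world" (4x4, takes a point from camera to world coordinates). Camera axes: x right, y down, z forward; pixel columns grow to the right and rows downward; lengths in m; the calibration is good to about 2 mm. A picture is of the moment at which its call begins. There is no depth.
A pose or a line that the arm cannot do raises MotionError and nothing moves.
- sign_off(): hands the job in, once; it reports no verdict.
Trained networks look in the newest picture that a camera, given by its name, has taken for a name from the list of things; names that differ only in an ending like _2 or _b are one class to them, and where a whole thing is asked for, a point or a joint stands for the part that bears it (a point fixed in the world has none). Each returns a list of dicts, best first, with "score" (0 to 1); they miss things now and then, are a little off and sometimes report something else, mostly with a low value. They report only what shows in the picture. A call takes as long as a camera call. They do not tell look-alikes from the thing itself.
- spot_in(camera, name): "centre" ([column, row] in pixels, amid what is visible of it).
- silhouettes(camera, name): "mask" (420x560 bool, what is visible of it) and "centre" ([column, row] in pixels, amid what is visible of it).
- tip_of(camera, name): "centre" ([column, row] in pixels: a listed point, or the origin of a listed thing).
The state is a dict: "clock": time; "q": joint angles; "joint_velocities": joint speeds; "tau": joint torques, N m; "position": TCP position; "eef_rot": TCP orientation; "contact_force": force on the tool from outside, world axes, zero at the start; "wrist_torque": the same for the moment, N m; "finger_gap": opening from 0.0 (shut) to 1.0 (fully open).
Only numpy, scipy, OpenCV 4.12 (cv2) and the standard library are available. Lean on these libraries where they do the work, as an engineer would, in place of code of your own. Each camera call takes 0.05 s, during which the arm holds its last target.

TASK

Set up the round steel blank for grinding: lay the dark packing disc flat in the centre of the magnetic chuck's round plate and set the blue-topped blank centred on top of it, putting both down rather than dropping them. Then switch the magnet on by turning the orange knob clockwise until it clicks over its detent and stays at the on end (green dot), and let go. Leave all the other things on the bench standing where they are.

Things in the scene. Friction and masses are not known exactly. Their poses are not given: they have to be found in the camera images.
- plate (a point): Centre of the upper face of the chuck's round plate (aluminium-coloured, 100 mm diameter, scribed circles), 55 mm above the bench. Its x axis points from the plate towards the knob, whose axis is 107 mm along +x; z up.
- chuck: The fixed magnetic chuck: grey block 226 (x) x 120 (y) mm, deck 45 mm above the bench, in any yaw; origin at the centre of its underside. The plate's centre is at x = -55 mm, the knob's axis at x = +52 mm.
- knob_grip (a point): Point on the knob's vertical axis, mid-grip, 85 mm above the bench. The grip is an upright orange bar 70 mm long (along this point's x), 18 mm thick (its y), from 59 to 101 mm above the bench, over a black disc of 68 mm diameter; the axes turn with the knob. Grip it across its thickness. A white line marks its +x end, which points to the red dot (off) or green dot (on).
- knob (a joint): Angle of the knob, rad: grows clockwise seen from above; stops at 0 and 1.35. Off rests near 0.1 (starts 0.02 to 0.22). A spring detent resists with up to about 0.25 N m, crest at 0.7; past it the knob snaps on by itself and rests near 1.3 (on).
- spacer_mid (a point): Centre of the loose packing disc: dark steel, 64 mm diameter, 20 mm thick, about 0.5 kg, lying flat on the bench, left or right of the chuck; this point is half-way up, z up.
- blank_mid (a point): Centre of the loose blank: bright steel disc with a blue upper face, 60 mm diameter, 24 mm thick, about 0.53 kg, lying flat on the bench on the other side; this point is half-way up, z up.
- vblock: Bystander close beside the packing disc: steel V-block 50 x 50 x 45 mm, loose; origin at the centre of its underside.
- tin: Bystander close beside the packing disc, on its other side: yellow tin with metal lid, 54 mm diameter, 42 mm tall, loose; origin at the centre of its underside.
- jaw: Bystander close beside the blank: aluminium soft-jaw block 44 (x) x 64 (y) x 38 mm, loose; origin at the centre of its underside.
- tape: Bystander close beside the blank, on its other side: brown roll of tape lying flat, 68 mm diameter, 25 mm tall, loose; origin at the centre of its underside.
- spray: Bystander beyond the chuck: yellow spray can with red cap, 62 mm diameter, 190 mm tall, loose, upright; origin at the centre of its underside.
- oil: Bystander beyond the chuck: amber bottle with black cap, 64 mm diameter, 170 mm tall, loose, upright; origin at the centre of its underside.
- jar: Bystander beyond the chuck: clear jar with red lid, 70 mm diameter, 85 mm tall, loose, upright; origin at the centre of its underside.
- file: Bystander between the robot and the chuck: short flat file with a blue handle, 185 mm long, 26 mm wide, 20 mm tall, lying along its x axis; origin under it near its middle.
There are look-alikes about, which are no part of the job. Of the things shaped like the part that bears spacer_mid, the dark steel one is meant.

How it is judged:
By the outcome, as a careful person would: the job done as asked, in the order asked, and still so for the second after the job is handed in, with the robot touching nothing.
It also fails if it takes over 66 s, if anything falls off the work surface, if the arm or the gripper's body presses on something with over 40 N, if the wrist force passes 120 N, or if a joint passes its speed limit or range.

## Working session

There is one attempt and no reset: what is moved stays moved. The work goes in short steps, each a Python script; the robot and the scene stay as the last script left them, time stands still between calls to the robot, and variables do not carry over. Pictures are saved under pics/ and viewed, and the job is handed in when it is done.

```bash
ls; mkdir -p pics
python3 - <<'E'
from cell import *
import cv2,numpy as np
for n in ("scene","top"):
    f=grab_frame(n); cv2.imwrite(f"pics/{n}0.png",cv2.cvtColor(f["img"],cv2.COLOR_RGB2BGR))
    print(n,f["fx"],f["fy"],f["cx"],f["cy"],f["k1"]);print(np.round(f["cam_to_world"],3))
s=get_state();print(s["clock"],s["position"],s["eef_rot"],s["finger_gap"])
E
```

```text
pics
scene 482.8759234740771 482.8759234740771 279.90270591575785 208.10160109954208 -0.16534302820794447
[[-0.533  0.623 -0.573  1.372]
 [ 0.846  0.384 -0.37   0.526]
 [-0.01  -0.682 -0.732  1.131]
 [ 0.     0.     0.     1.   ]]
top 473.04664683711627 473.04664683711627 279.31622679852524 208.87369189126363 -0.030340487793781037
[[-0.027 -0.989  0.149  0.406]
 [-1.     0.025 -0.014  0.015]
 [ 0.01  -0.149 -0.989  1.256]
 [ 0.     0.     0.     1.   ]]
0.1 [ 0.23351254 -0.49731433  0.19158427] [-2.65080487e+00  1.68416148e+00  1.86745598e-03] 1.0028663234690738
```

View pics/top0.png

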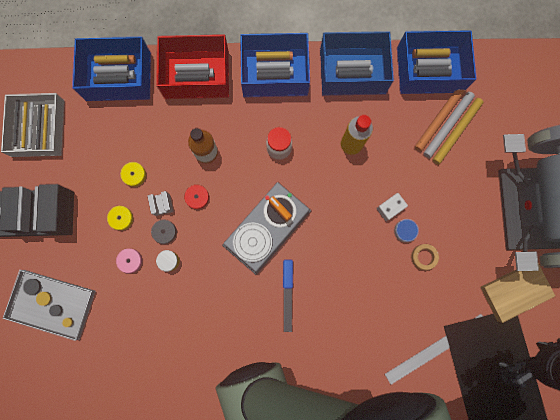

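View pics/scene0.png

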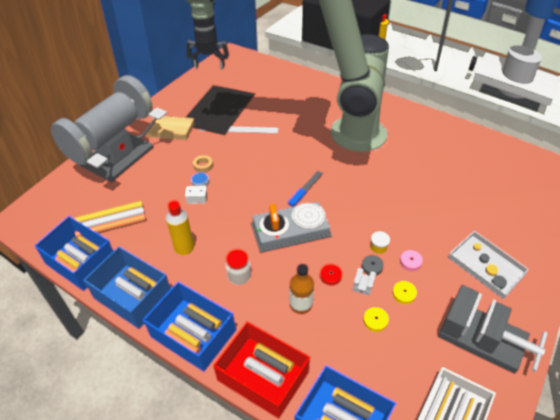

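Top view: the dark disc sits at (164,231), between the V-block (159,203) and the white/yellow tin (167,261). Look-alike discs are yellow at (133,174) and (120,218), pink at (129,261) and red at (197,197). Only the one at (164,231) is dark steel, and it's also the only one between the V-block and tin. The blue-topped blank is at (406,231). Next come the enlarged crops and measurements.

```bash
cat > h.py <<'E'
from cell import *
import cv2,numpy as np
def ray(f,p):
    K=np.array([[f["fx"],0,f["cx"]],[0,f["fy"],f["cy"]],[0,0,1]])
    u=cv2.undistortPoints(np.array([[p]],float),K,np.array([f["k1"],0,0,0.]))[0,0]
    T=np.asarray(f["cam_to_world"]);d=T[:3,:3]@np.array([u[0],u[1],1]);return T[:3,3],d
def atz(f,p,z):
    o,d=ray(f,p);return (o+d*(z-o[2])/d[2])
def proj(f,P):
    K=np.array([[f["fx"],0,f["cx"]],[0,f["fy"],f["cy"]],[0,0,1]]);T=np.linalg.inv(f["cam_to_world"])
    q,_=cv2.projectPoints(np.asarray(P,float).reshape(-1,3),cv2.Rodrigues(T[:3,:3])[0],T[:3,3],K,np.array([f["k1"],0,0,0.]));return q[:,0]
def tri(obs):
    A=np.zeros((3,3));b=np.zeros(3)
    for f,p in obs:
        o,d=ray(f,p);d=d/np.linalg.norm(d);M=np.eye(3)-np.outer(d,d);A+=M;b+=M@o
    return np.linalg.solve(A,b)
E
python3 - <<'E'
from h import *
fs={n:grab_frame(n) for n in("scene","top")}
Z=dict(plate=.055,knob_grip=.085,spacer_mid=.01,blank_mid=.012,vblock=0,tin=0,jaw=0,tape=0,spray=0,oil=0,jar=0,file=0,chuck=0)
for n,z in Z.items():
    for c in fs:
        for r in tip_of(c,n)[:4]:
            print(n,c,np.round(r["centre"],1),round(r["score"],2),np.round(atz(fs[c],r["centre"],z),4)[:2])
im=fs["top"]["img"][:,:,::-1]
a=cv2.resize(im[160:280,100:260],None,fx=5,fy=5,interpolation=cv2.INTER_CUBIC);cv2.imwrite("pics/cropA.png",a)
a=cv2.resize(im[170:290,220:460],None,fx=3.3,fy=3.3,interpolation=cv2.INTER_CUBIC);cv2.imwrite("pics/cropB.png",a)
E
```

```text
plate scene [311.7 216.6] 0.8 [0.5086 0.0819]
plate top [250.4 236. ] 0.81 [0.5191 0.0737]
knob_grip scene [274.3 216.8] 0.84 [0.5905 0.002 ]
knob_grip scene [197.9 198.6] 0.24 [ 0.6501 -0.2357]
knob_grip scene [376.9 243.7] 0.21 [0.5254 0.2994]
knob_grip top [279.1 208.4] 0.89 [ 0.5837 -0.0008]
knob_grip top [284.7 291.8] 0.51 [ 0.3775 -0.0089]
knob_grip top [266.  229.8] 0.16 [0.5307 0.0332]
spacer_mid scene [410.5 258.2] 0.95 [0.4628 0.3909]
spacer_mid scene [372.1 262.7] 0.94 [0.5364 0.3007]
spacer_mid scene [330.8 270.2] 0.82 [0.622  0.2112]
spacer_mid scene [404.8 292.2] 0.74 [0.5813 0.4222]
spacer_mid top [196.7 198.5] 0.97 [0.6274 0.2175]
spacer_mid top [127.1 258.7] 0.79 [0.4718 0.4003]
spacer_mid top [116.8 218.4] 0.66 [0.5791 0.4298]
spacer_mid top [130.3 172.2] 0.66 [0.7039 0.3965]
blank_mid scene [198.9 178.6] 0.8 [ 0.524  -0.3457]
blank_mid scene [241.7 274.4] 0.51 [0.7684 0.0051]
blank_mid top [406.3 228.8] 0.83 [ 0.5314 -0.3378]
blank_mid top [390.9 210.9] 0.35 [ 0.5804 -0.2997]
vblock scene [364.1 285.9] 0.94 [0.6142 0.3139]
vblock top [160.6 202.9] 0.71 [0.6196 0.31
[... 406 characters left out ...]
4592 -0.3681]
spray scene [183.1 248.3] 0.66 [ 0.7782 -0.2049]
spray top [352.2 147. ] 0.92 [ 0.7619 -0.2071]
oil scene [377.3 245.2] 0.75 [0.4613 0.2844]
oil scene [301.1 303. ] 0.67 [0.7543 0.1916]
oil top [204.5 153.1] 0.61 [0.7545 0.1978]
oil top [267.1 229.8] 0.52 [0.5397 0.0316]
jar scene [239.9 276.1] 0.65 [ 0.7695 -0.0015]
jar scene [304.  193.3] 0.47 [ 0.388  -0.0135]
jar top [280.4 147.8] 0.77 [ 0.7643 -0.0099]
jar top [252.  238.1] 0.48 [0.5186 0.0723]
file scene [305.8 193.5] 0.55 [ 0.3857 -0.008 ]
file top [287.9 292. ] 0.94 [ 0.3747 -0.019 ]
chuck scene [291.2 227.7] 0.87 [0.5377 0.0282]
chuck scene [180.8 253.1] 0.32 [ 0.796 -0.199]
chuck top [269.5 230.4] 0.96 [0.5379 0.0253]
```

View pics/cropA.png

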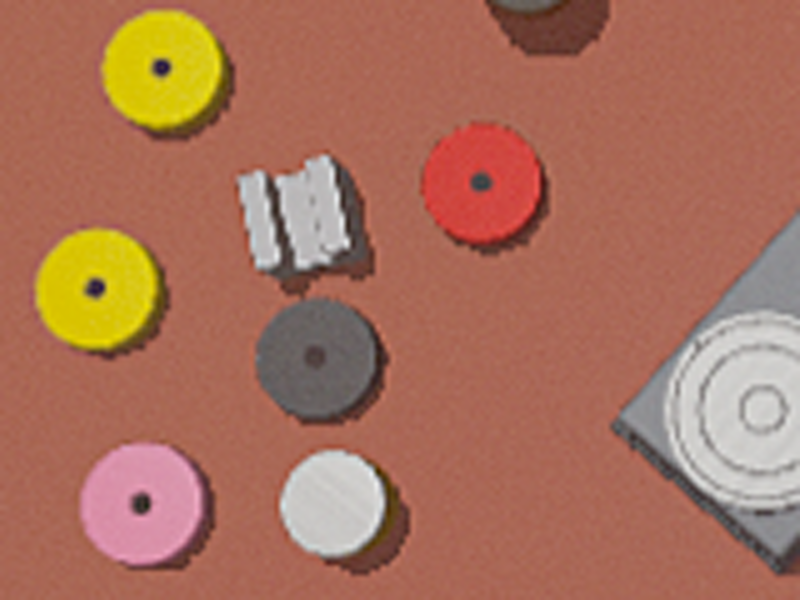

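View pics/cropB.png

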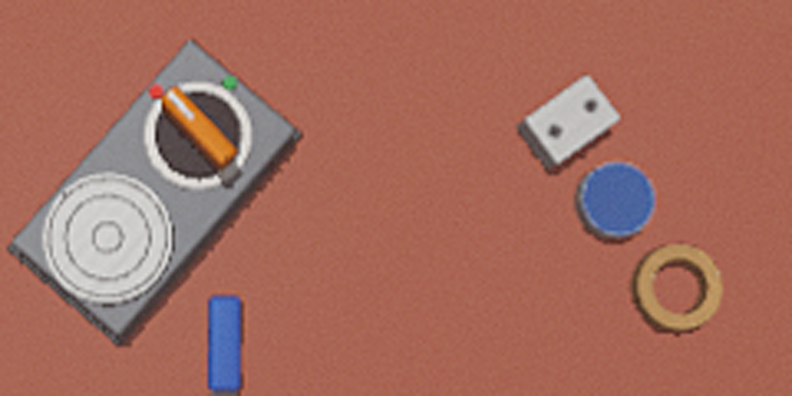

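```bash
cat >> h.py <<'E'
from scipy.ndimage import map_coordinates
from scipy.optimize import minimize
def circfit(f,c0,z,r,w=.012,exclude=None):
    im=cv2.GaussianBlur(f["img"].astype(np.float32),(0,0),.7)
    t=np.linspace(0,2*np.pi,180,endpoint=False)
    def ring(c,rr):
        P=np.c_[c[0]+rr*np.cos(t),c[1]+rr*np.sin(t),np.full_like(t,z)]
        p=proj(f,P);return np.stack([map_coordinates(im[:,:,k],[p[:,1],p[:,0]],order=1,mode="nearest") for k in range(3)],1)
    def cost(c):
        d=ring(c,r+.0018)-ring(c,r-.0018)
        return -np.mean(np.minimum(np.linalg.norm(d,axis=1),60))
    best=None
    g=np.arange(-w,w+1e-9,.002)
    c0=np.asarray(c0)[:2]
    b=min(((cost(c0+[a,e]),a,e) for a in g for e in g))
    r_=minimize(cost,c0+np.array(b[1:]),method="Nelder-Mead",options=dict(initial_simplex=c0+np.array(b[1:])+np.array([[0,0],[.0015,0],[0,.0015]]),xatol=1e-5))
    return r_.x,-r_.fun
E
python3 - <<'E'
from h import *
fs={n:grab_frame(n) for n in("scene","top")}
for n,c0,z,r in [("plate",(.514,.077),.055,.05),("spacer",(.536,.301),.02,.032),("blank",(.528,-.341),.024,.03),("tin",(.463,.287),.042,.027),("tape",(.455,-.375),.025,.034),("knobdisc",(.587,0),.059,.034)]:
    for c in fs:
        x,s=circfit(fs[c],c0,z,r); print(n,c,np.round(x,4),round(s,1))
t=fs["top"]
for n,p,z in [("plate",(107.5,237.5),.055),("knob",(200,127),.101),("knobwhite",(180,103),.101),("red",(156,92),.045),("green",(231,83),.045),("c1",(192,40),.045),("c2",(300,133),.045),("c3",(8,248),.045),("c4",(121,342),.045)]:
    q=((p[0]+.5)/3.3-.5+220,(p[1]+.5)/3.3-.5+170);print(n,np.round(q,1),np.round(atz(t,q,z),4))
im=fs["scene"]["img"][:,:,::-1]
cv2.imwrite("pics/cropC.png",cv2.resize(im[170:270,180:340],None,fx=5,fy=5,interpolation=cv2.INTER_CUBIC))
E
```

```text
plate scene [0.5072 0.0685] 37.8
plate top [0.5056 0.07  ] 56.7
spacer scene [0.5524 0.306 ] 39.7
spacer top [0.5416 0.3055] 39.3
blank scene [ 0.5316 -0.3354] 43.9
blank top [ 0.5276 -0.3356] 57.8
tin scene [0.4671 0.29  ] 57.1
tin top [0.463 0.289] 60.0
tape scene [ 0.4596 -0.3812] 23.4
tape top [ 0.4567 -0.3805] 41.4
knobdisc scene [ 0.5881 -0.0006] 55.4
knobdisc top [ 5.813e-01 -1.000e-04] 56.8
plate [252.2 241.6] [0.5047 0.0694 0.055 ]
knob [280.3 208.1] [ 0.5819 -0.0034  0.101 ]
knobwhite [274.2 200.9] [0.6004 0.0111 0.101 ]
red [266.9 197.5] [0.6191 0.0296 0.045 ]
green [289.7 194.8] [ 0.6248 -0.0297  0.045 ]
c1 [277.8 181.8] [6.601e-01 1.000e-04 4.500e-02]
c2 [310.6 210. ] [ 0.5836 -0.0826  0.045 ]
c3 [222.1 244.8] [0.4993 0.147  0.045 ]
c4 [256.3 273.3] [0.4248 0.0609 0.045 ]
```

View pics/cropC.png

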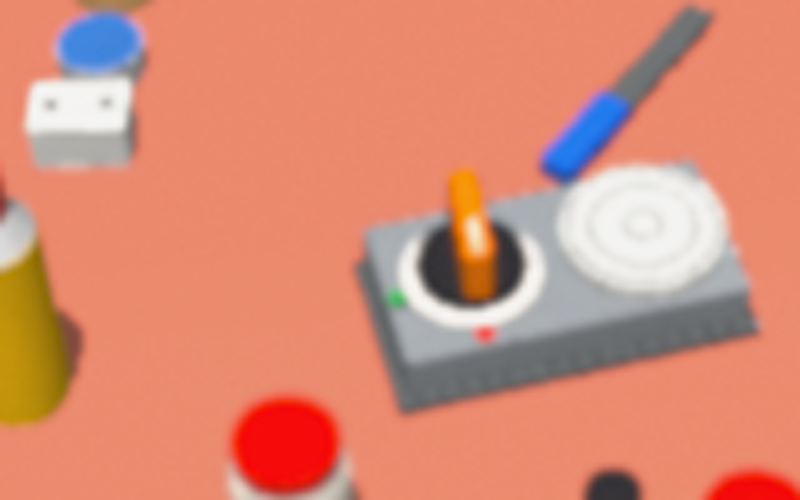

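```bash
cat >> h.py <<'E'
def overlay(f,circs,box,s,fn):
    x0,y0,x1,y1=box
    a=cv2.resize(f["img"][y0:y1,x0:x1,::-1],None,fx=s,fy=s,interpolation=cv2.INTER_CUBIC)
    t=np.linspace(0,2*np.pi,90)
    for (c,z,r) in circs:
        p=proj(f,np.c_[c[0]+r*np.cos(t),c[1]+r*np.sin(t),np.full_like(t,z)]);p=(p+.5-[x0,y0])*s-.5
        cv2.polylines(a,[np.round(p*8).astype(np.int32)],True,(0,255,0),1,cv2.LINE_AA,3)
        q=(proj(f,[[c[0],c[1],z]])[0]+.5-[x0,y0])*s-.5
        cv2.circle(a,tuple(int(v) for v in q),2,(255,0,255),-1)
    cv2.imwrite(fn,a)
E
python3 - <<'E'
from h import *
fs={n:grab_frame(n) for n in("scene","top")}
overlay(fs["top"],[((.5056,.070),.055,.05),((.5416,.3055),.02,.032),((.463,.289),.042,.027)],(145,190,305,300),5,"pics/o1.png")
overlay(fs["scene"],[((.5072,.0685),.055,.05),((.5446,.3055),.02,.032),((.4671,.290),.042,.027)],(270,190,430,310),5,"pics/o2.png")
E
```

```text
(no output)
```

View pics/o1.png

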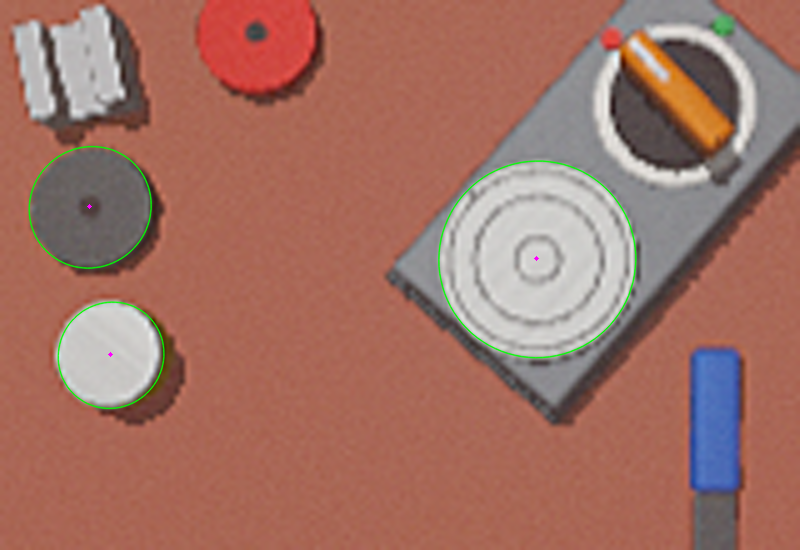

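View pics/o2.png

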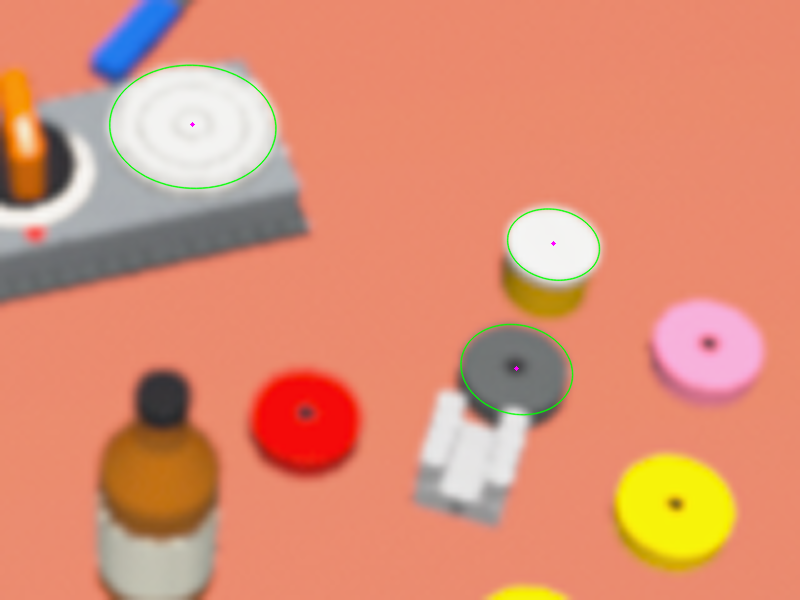

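Crop and overlay agree: the dark disc is at top pixel (163,231), world about (0.542,0.3055), with the V-block and tin on either side along x. I'll grip along roughly y. First I'll check reachability of all the poses.

```bash
cat >> h.py <<'E'
from scipy.spatial.transform import Rotation as R
def down(a):
    c,s=np.cos(a),np.sin(a)
    return R.from_matrix(np.array([[c,s,0],[s,-c,0],[0,0,-1.]])).as_rotvec()
D=np.deg2rad
E
python3 - <<'E'
from h import *
print(get_state()["q"].round(2) if hasattr(get_state()["q"],"round") else get_state()["q"])
for n,p,a in [("sp",(.5416,.3055,-.004),99.5),("pl",(.5056,.07,.052),48),("bl",(.5285,-.3355,-.002),30),("k0",(.583,-.002,.07),-50),("k1",(.583,-.002,.07),-119)]:
    for o in (0,180):
        q=ik(list(p),down(D(a+o)));print(n,o,None if q is None else np.round(q,2))
E
```

```text
[-1.27  0.33 -0.19  1.05 -0.    1.44]
sp 0 [ 0.39  0.64 -0.23  0.7  -0.    0.23]
sp 180 [ 0.39  0.64 -0.23  0.7   0.   -2.91]
pl 0 [-0.01  0.4  -0.49  0.69  0.    0.73]
pl 180 [-0.01  0.4  -0.49  0.69  0.   -2.42]
bl 0 [-0.68  0.64 -0.21  0.71 -0.    0.36]
bl 180 [-0.68  0.64 -0.21  0.71 -0.   -2.78]
k0 0 [-0.13  0.49 -0.27  0.81  0.    2.31]
k0 180 [-0.13  0.49 -0.27  0.81  0.   -0.83]
k1 0 [-0.13  0.49 -0.27  0.81  0.   -2.77]
k1 180 [-0.13  0.49 -0.27  0.81  0.    0.38]
```

Run:
```python
from h import *
a=down(D(99.5))
movep([.5416,.3055,.2],a)
move_l([.5416,.3055,.06],.2)
hit=move_l([.5416,.3055,-.003],.06,until_force=6)
s=get_state();print(hit,s["clock"],s["position"],s["contact_force"])
for c in("top","scene"):
    f=grab_frame(c);overlay(f,[],(120,170,240,290) if c=="top" else (310,180,450,300),5,f"pics/g1{c}.png")
```

```text
False 6.7667 [ 0.54202946  0.30567714 -0.0025186 ] [-0.56284605 -1.02126906  0.57225995]
```

View pics/g1scene.png

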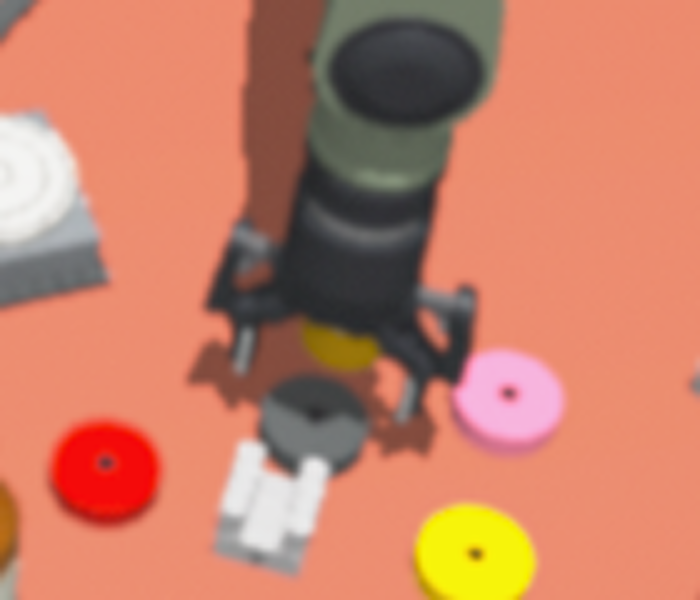

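View pics/g1top.png

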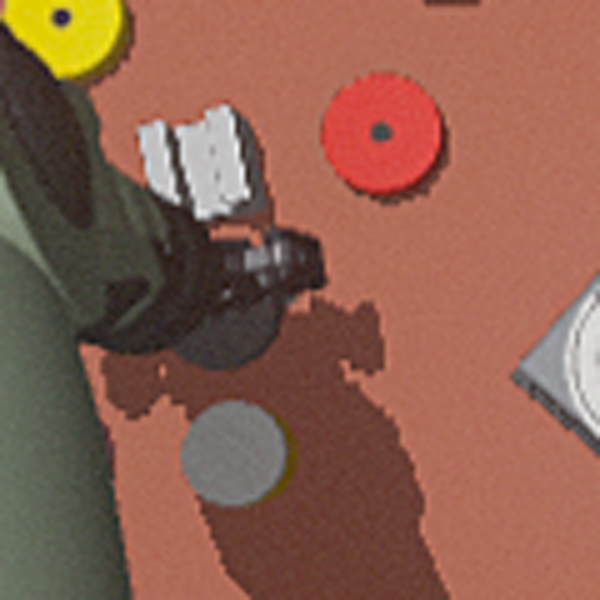

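The fingers straddle the dark disc (scene crop 240,370 and 405,405), clear of the V-block and tin. Now closing.

Run:
```python
from h import *
grab(60);s=get_state();print(s["clock"],s["position"],s["contact_force"],s["finger_gap"])
move_l([.5416,.3055,.03],.08)
s=get_state();print(s["clock"],s["position"],s["contact_force"],s["finger_gap"])
f=grab_frame("scene");overlay(f,[],(310,180,450,300),5,"pics/g2.png")
```

```text
7.6333 [ 0.54159156  0.30550844 -0.00301352] [ 0.05715684 -0.8863108  -0.59525676] 0.0033716482196665793
8.2 [0.54193431 0.30566977 0.03061757] [-0.24554584  0.36379145  0.56685954] -0.0016147247349901628
```

View pics/g2.png

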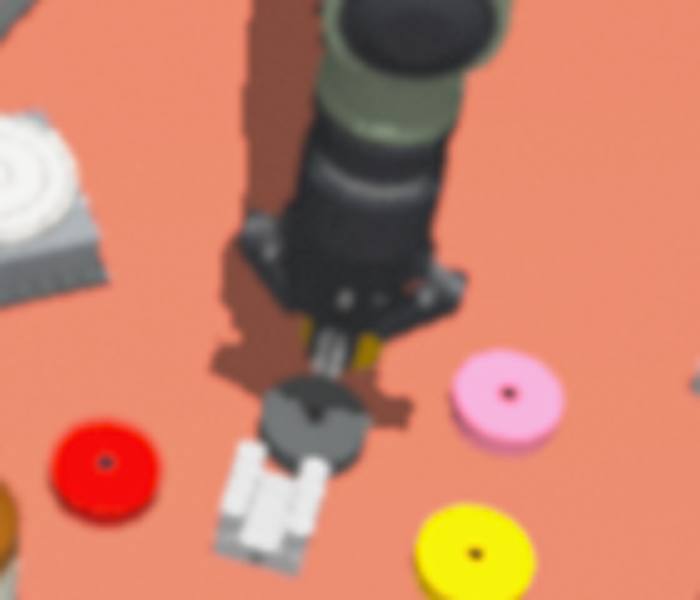

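Run:
```python
from h import *
s=get_state();p=s["position"];print(p, R.from_rotvec(s["eef_rot"]).as_matrix().round(3).tolist(),s["q"])
for c,b in(("scene",(310,180,450,300)),("top",(120,170,240,290))):
    f=grab_frame(c);overlay(f,[((.5416,.3055),.02,.032),(p,p[2],.003),(p,p[2]+.019,.002)],b,5,f"pics/g3{c}.png")
```

```text
[0.54151536 0.30547921 0.03007116] [[-0.165, 0.986, 0.0], [0.986, 0.165, 0.0], [0.0, 0.0, -1.0]] [ 3.94956039e-01  5.98763560e-01 -2.00378903e-01  7.71585566e-01
  1.12556788e-05  2.29141415e-01]
```

View pics/g3scene.png

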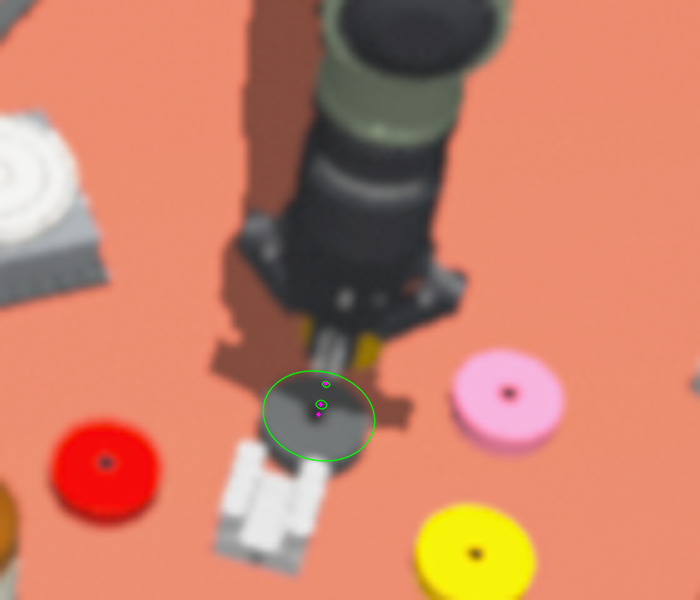

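View pics/g3top.png

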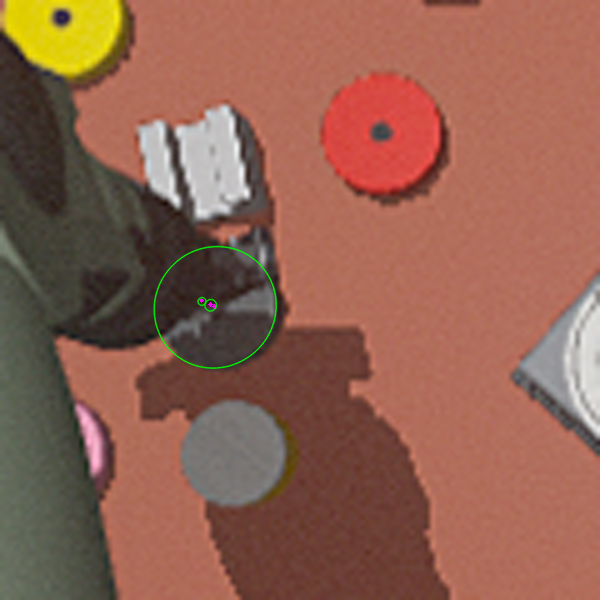

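The gripper closed fully and the disc stayed put. The scene picture shows the shut tips at crop (327,375), but the reported TCP projects to (321,404). The tips are higher than reported, so I'll probe with a light touch on the disc's face, which is at a known height.

Run:
```python
import cell;print([n for n in dir(cell) if not n.startswith("_")]); 
from h import *
print({k:v for k,v in get_state().items() if k not in("q","tau")})
hit=move_l([.5416,.3055,-.006],.04,until_force=4)
s=get_state();print(hit,s["clock"],s["position"],s["contact_force"])
for c,b in(("scene",(310,180,450,300)),):
    f=grab_frame(c);overlay(f,[],b,5,f"pics/g4{c}.png")
```

```text
['MotionError', 'get_state', 'grab', 'grab_frame', 'grip_point_offset', 'ik', 'let_go', 'move_l', 'movep', 'set_joints', 'sign_off', 'silhouettes', 'sleep', 'spot_in', 'tip_of']
{'clock': 8.35, 'joint_velocities': array([-0.00107629,  0.00228401, -0.001151  ,  0.0030284 ,  0.00063645,
       -0.00070669]), 'position': array([0.54112876, 0.30529806, 0.02953283]), 'eef_rot': array([-2.02959127e+00, -2.39743243e+00,  1.33807152e-03]), 'contact_force': array([ 0.52634896, -0.19267147, -0.12157389]), 'wrist_torque': array([ 0.02711164, -0.05729424,  0.00354244]), 'finger_gap': 0.0034338213840946594}
False 9.4 [ 0.54187245  0.30560719 -0.0057317 ] [ 0.36071682 -0.03764013  0.25316802]
```

View pics/g4scene.png

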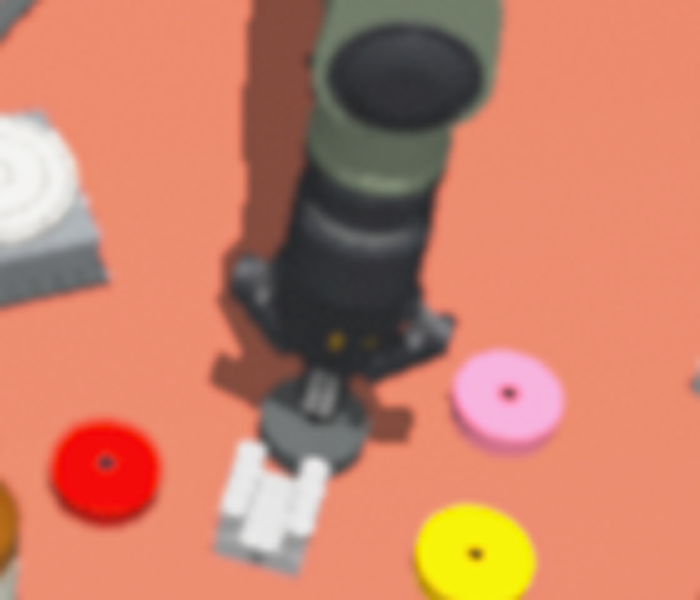

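Run:
```python
from h import *
print(cell.grip_point_offset if 'cell' in globals() else grip_point_offset)
hit=move_l([.5416,.3055,-.02],.02,until_force=4)
s=get_state();print(hit,s["clock"],s["position"],s["contact_force"])
f=grab_frame("scene");overlay(f,[],(310,180,450,300),5,"pics/g5.png")
```

```text
0.0187
True 10.0667 [ 0.54134256  0.30537155 -0.01890143] [0.34525498 0.25396125 4.80023725]
```

View pics/g5.png

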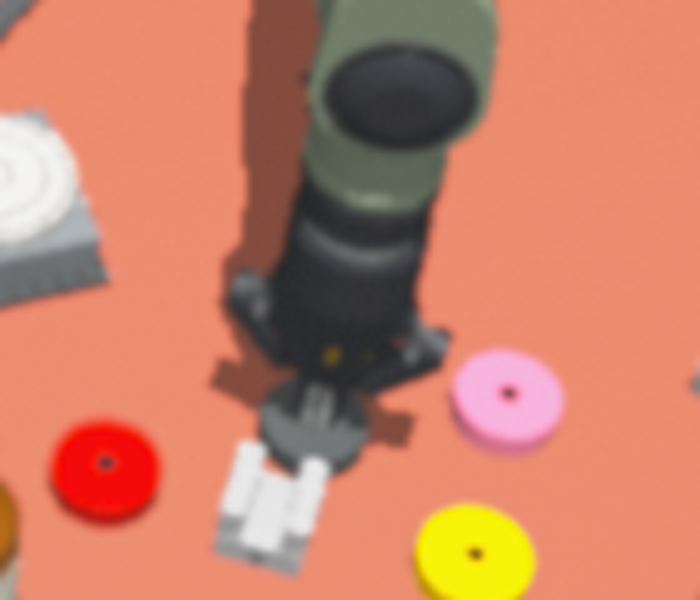

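Touch came at a reported z of −0.019 on a face at 0.020. So the real fingertips are about 39 mm above the reported TCP, while the lateral position looks right. I'll open and go down again under a force guard, using the corrected height.

Run:
```python
from h import *
move_l([.5416,.3055,.03],.1)
f=grab_frame("top")
let_go()
hit=move_l([.5416,.3055,-.010],.1,until_force=5)
hit=move_l([.5416,.3055,-.043],.03,until_force=4)
s=get_state();print(hit,s["clock"],s["position"],s["contact_force"],s["finger_gap"])
f=grab_frame("scene");overlay(f,[],(310,180,450,300),5,"pics/g6.png")
```

```text
False 13.3917 [ 0.54184834  0.30559331 -0.04275672] [-0.60296137 -0.36814492 -0.83100431] 1.0023356506474896
```

View pics/g6.png

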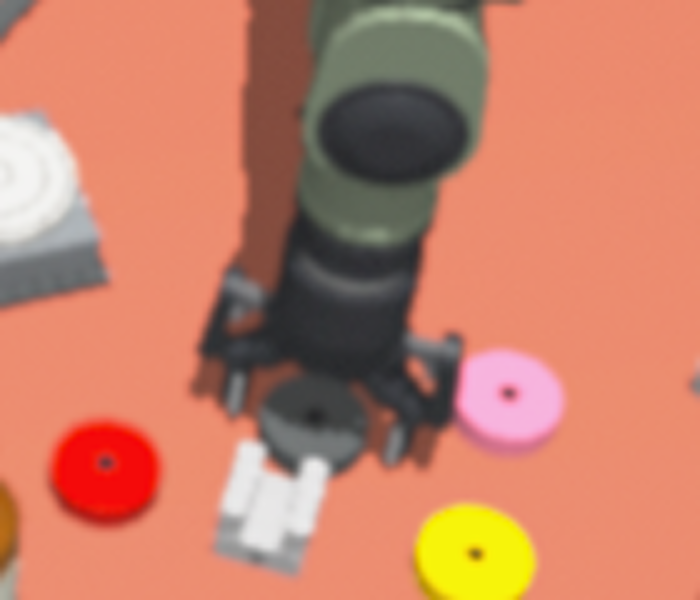

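Run:
```python
from h import *
grab(60);s=get_state();print(s["clock"],s["position"],s["contact_force"],s["finger_gap"])
if s["finger_gap"]>.5:
    move_l([.5416,.3055,.03],.1)
    s=get_state();print(s["clock"],s["position"],s["contact_force"],s["finger_gap"])
f=grab_frame("scene");overlay(f,[],(310,180,450,300),5,"pics/g7.png")
```

```text
13.7833 [ 0.5420076   0.30517116 -0.04215962] [-1.83329658 -1.80833329  4.30165978] 0.7272083102955123
14.6667 [0.5409106  0.30523478 0.02925692] [-0.11852224 -0.07508514 -6.09247313] 0.7237131376163278
```

View pics/g7.png

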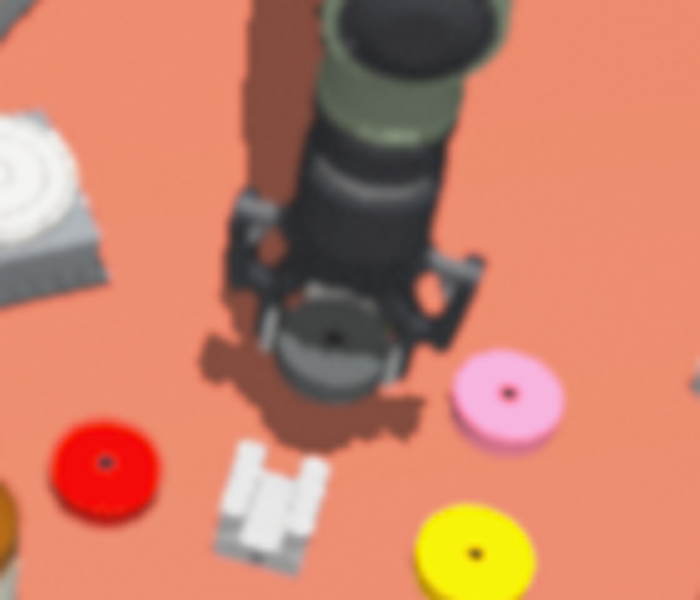

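Disc is gripped (gap 0.724, about 6 N of load). Carrying it to the plate.

Run:
```python
from h import *
move_l([.5416,.3055,.07],.15)
movep([.5058,.0698,.07],down(D(48)))
move_l([.5058,.0698,.024],.1)
f=grab_frame("scene")
print(get_state()["finger_gap"],get_state()["clock"])
overlay(f,[],(240,150,370,260),6,"pics/p1.png")
hit=move_l([.5058,.0698,.006],.02,until_force=4)
s=get_state();print(hit,s["clock"],s["position"],s["contact_force"],s["finger_gap"])
```

```text
0.7248435473047609 16.7333
True 17.3417 [0.50583172 0.06973447 0.01281487] [0.10677083 0.19411702 3.8807096 ] 0.7300726594499348
```

View pics/p1.png

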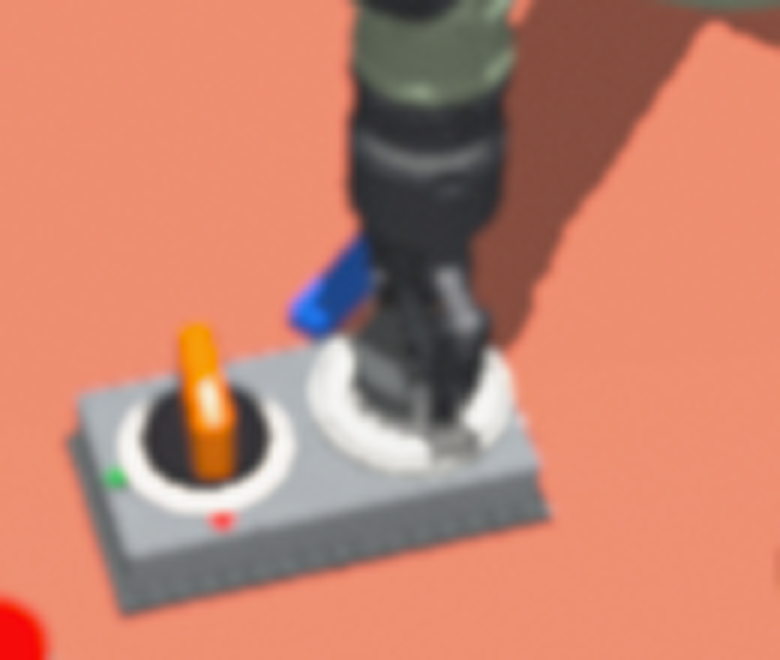

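Run:
```python
from h import *
let_go()
move_l([.5058,.0698,.10],.2)
movep([.529,-.3355,.10],down(D(121)))
s=get_state();print(s["clock"],s["position"])
T=grab_frame("top");S=grab_frame("scene")
for n,f in(("top",T),("scene",S)):
    p=circfit(f,(.506,.07),.055,.05,w=.006);d=circfit(f,(.506,.07),.075,.032,w=.012);print(n,np.round(p[0],4),p[1],np.round(d[0],4),d[1])
    overlay(f,[(p[0],.055,.05),(d[0],.075,.032)],(220,180,320,280) if n=="top" else (250,160,350,260),6,f"pics/p2{n}.png")
```

```text
20.0 [ 0.52881273 -0.33458766  0.09929786]
top [0.5056 0.07  ] 57.244041442871094 [0.502 0.07 ] 60.0
scene [0.5085 0.069 ] 33.17369079589844 [0.5165 0.0744] 48.797786712646484
```

View pics/p2top.png

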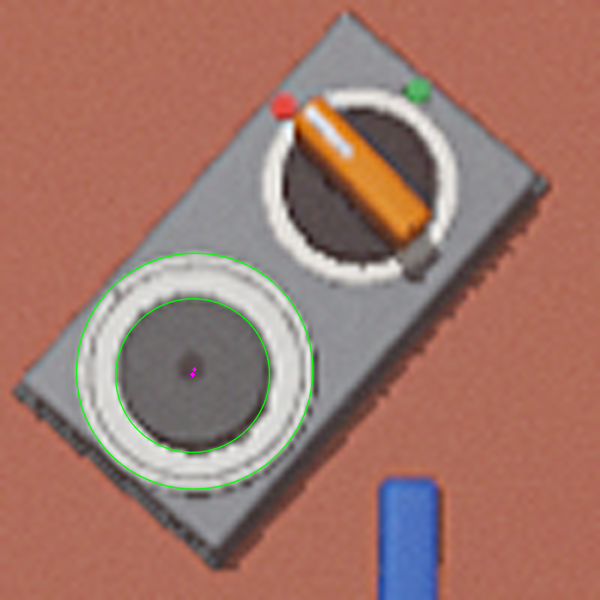

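View pics/p2scene.png

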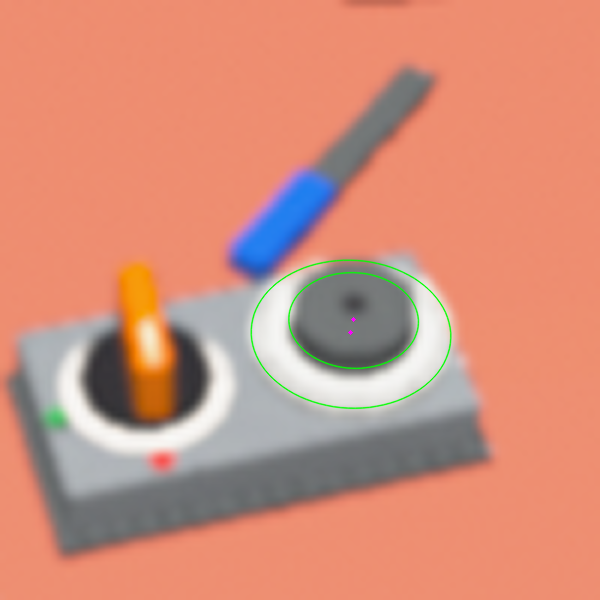

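Run:
```python
from h import *
T=grab_frame("top");S=grab_frame("scene")
im=S["img"]
for n,f,(u,v) in(("top",T,(251.4,240.6)),("scene",S,(308.2,210.1))):
    g=cv2.cvtColor(f["img"],cv2.COLOR_RGB2GRAY).astype(float)
    u0,v0=int(round(u)),int(round(v)); w=g[v0-3:v0+4,u0-3:u0+4]
    m=np.clip(np.percentile(w,70)-w-3,0,None);yy,xx=np.mgrid[v0-3:v0+4,u0-3:u0+4]
    c=((m*xx).sum()/m.sum(),(m*yy).sum()/m.sum());print(n,np.round(c,2),np.round(atz(f,c,.075),4)); print(n,circfit(f,(.538,-.336),.024,.03,w=.01))
# scribed ring centre in top: small ring hidden; scribed circle fit r from gray
for r in np.arange(.040,.050,.001):
    print(round(r,3),[ (np.round(x,4),round(s,1)) for x,s in [circfit(T,(.5056,.07),.055,r,w=.004)]])
```

```text
top [251.33 240.9 ] [0.5049 0.0707 0.075 ]
top (array([ 0.52682102, -0.33500527]), np.float64(38.394264221191406))
scene [308.54 210.17] [0.5072 0.0694 0.075 ]
scene (array([ 0.5305617 , -0.33644396]), np.float64(42.3956413269043))
0.04 [(array([0.506 , 0.0649]), np.float64(36.8))]
0.041 [(array([0.5113, 0.0614]), np.float64(44.5))]
0.042 [(array([0.5049, 0.0696]), np.float64(35.2))]
0.043 [(array([0.5051, 0.0696]), np.float64(35.3))]
0.044 [(array([0.5093, 0.0789]), np.float64(39.1))]
0.045 [(array([0.4919, 0.0658]), np.float64(41.0))]
0.046 [(array([0.5009, 0.0733]), np.float64(36.9))]
0.047 [(array([0.5006, 0.0728]), np.float64(39.3))]
0.048 [(array([0.5014, 0.0734]), np.float64(38.4))]
0.049 [(array([0.5056, 0.0699]), np.float64(51.3))]
0.05 [(array([0.5056, 0.07  ]), np.float64(57.1))]
```

The disc's hole is within about 1 mm of the plate centre in both cameras. Next is the blank.

Run:
```python
from h import *
x=[.529,-.3355]
move_l(x+[.0],.2)
hit=move_l(x+[-.040],.06,until_force=5)
s=get_state();print(hit,s["clock"],s["position"],s["contact_force"])
f=grab_frame("scene");overlay(f,[],(130,110,270,230),5,"pics/b1.png")
if not hit:
    grab(60);s=get_state();print(s["clock"],s["position"],s["contact_force"],s["finger_gap"])
    move_l(x+[.03],.1)
    s=get_state();print(s["clock"],s["position"],s["contact_force"],s["finger_gap"])
    f=grab_frame("scene");overlay(f,[],(130,110,270,230),5,"pics/b2.png")
```

```text
False 21.6667 [ 0.52908635 -0.3355771  -0.03998809] [-0.10064299  0.43552201  0.14898846]
22.0833 [ 0.5294995  -0.33607366 -0.03902469] [-0.89664436  0.53235263  5.09674808] 0.6825268668409612
22.9333 [ 0.52835229 -0.33495238  0.02919893] [ 0.33016189  0.11225643 -5.63777706] 0.6800173155133294
```

View pics/b2.png

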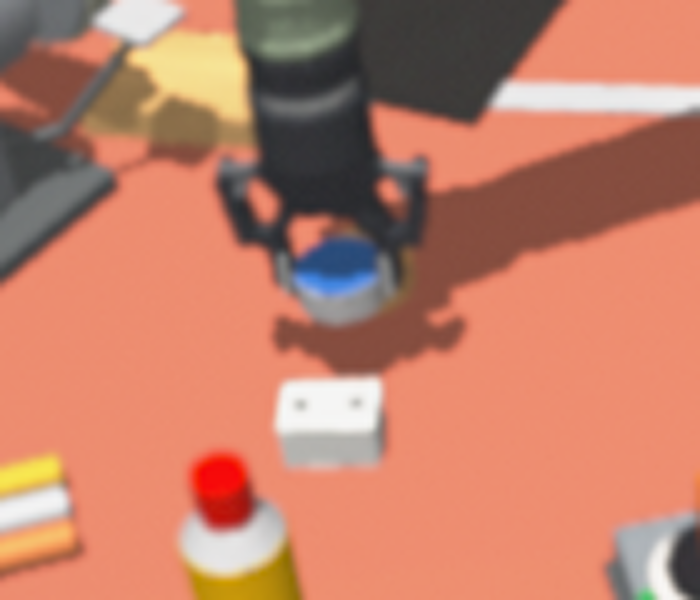

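Run:
```python
from h import *
move_l([.529,-.3355,.11],.2)
movep([.5058,.0698,.11],down(D(48)))
move_l([.5058,.0698,.046],.15)
hit=move_l([.5058,.0698,.028],.02,until_force=4)
s=get_state();print(hit,s["clock"],s["position"],s["contact_force"],s["finger_gap"])
```

```text
True 26.3917 [0.50602694 0.06985246 0.03597719] [0.11677219 0.68037546 4.40766652] 0.6784163129404606
```

Run:
```python
from h import *
let_go()
move_l([.5058,.0698,.12],.2)
movep([.50,-.22,.12],down(D(130)))
print(get_state()["clock"])
T=grab_frame("top");S=grab_frame("scene")
for n,f in(("top",T),("scene",S)):
    p=circfit(f,(.506,.07),.055,.05,w=.006)
    # blue centroid at z .099
    h=cv2.cvtColor(f["img"],cv2.COLOR_RGB2HSV);m=((h[...,0]>100)&(h[...,0]<130)&(h[...,1]>90)).astype(np.uint8)
    k,l,st,ce=cv2.connectedComponentsWithStats(m)
    q=proj(f,[[.506,.07,.099]])[0];i=1+np.argmin(np.linalg.norm(ce[1:]-q,axis=1)+1000*(st[1:,4]<40))
    d=circfit(f,(.506,.07),.099,.03,w=.01)
    print(n,np.round(p[0],4),"blue",np.round(ce[i],2),st[i],np.round(atz(f,ce[i],.099),4),"fit",np.round(d[0],4),d[1])
    overlay(f,[(p[0],.055,.05),(d[0],.099,.03)],(220,180,320,280) if n=="top" else (250,160,350,260),6,f"pics/q{n}.png")
```

```text
29.075
top [0.5056 0.07  ] blue [250.64 240.54] [240 230  23  22 404] [0.5038 0.0712 0.099 ] fit [0.5045 0.0722] 58.25714874267578
scene [0.5072 0.0684] blue [309.31 205.06] [301 199  18  13 191] [0.5079 0.0715 0.099 ] fit [0.5079 0.0717] 43.35226821899414
```

View pics/qtop.png

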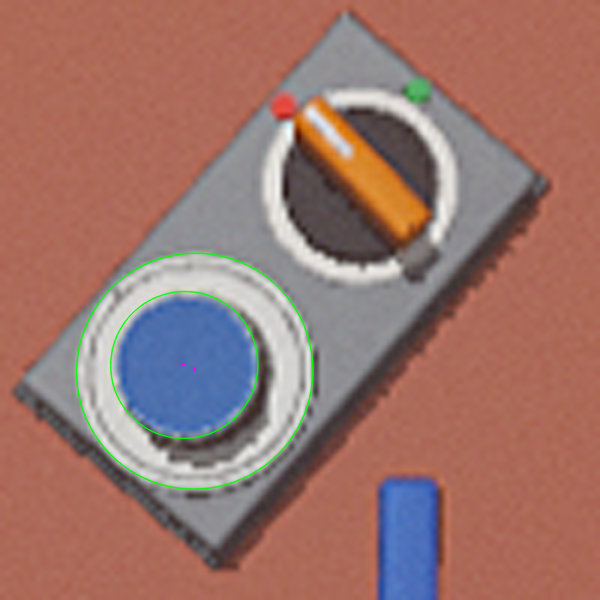

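View pics/qscene.png

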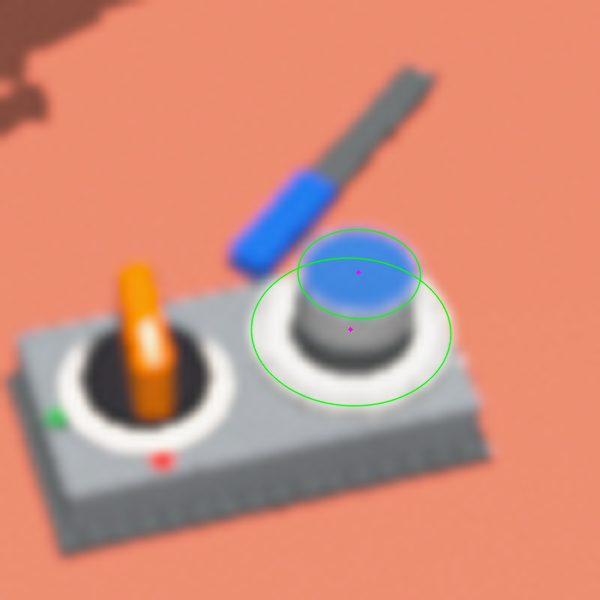

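Blank and disc sit stacked with about 2 mm offset at most. Now the knob: I'll grip high, because the open knuckles pass near the blank, and descend with a force guard.

Run:
```python
from h import *
T=grab_frame("top")
pt=lambda x,y:atz(T,((x+.5)/6-.5+220,(y+.5)/6-.5+180),.101)
A,B=pt(310,103),pt(422,232);d=A-B;th=np.arctan2(d[1],d[0]);print(A,B,np.linalg.norm(d),(A+B)/2,np.degrees(th))
k=[.5842,-.003]
a=np.rad2deg(th)+90;print(a)
movep(k+[.12],down(D(a)))
move_l(k+[.07],.15)
hit=move_l(k+[.040],.05,until_force=4)
s=get_state();print(hit,s["clock"],s["position"],s["contact_force"])
for n in("scene","top"):
    f=grab_frame(n);overlay(f,[],(220,140,360,260),5,f"pics/k1{n}.png")
```

```text
[0.61094245 0.01812214 0.101     ] [ 0.55607345 -0.02650246  0.101     ] 0.07072454836690895 [ 0.58350795 -0.00419016  0.101     ] 39.121240393942195
129.1212403939422
False 31.3833 [ 0.58426037 -0.00295393  0.03995362] [-0.34715515  0.27429325 -0.72902956]
```

View pics/k1scene.png

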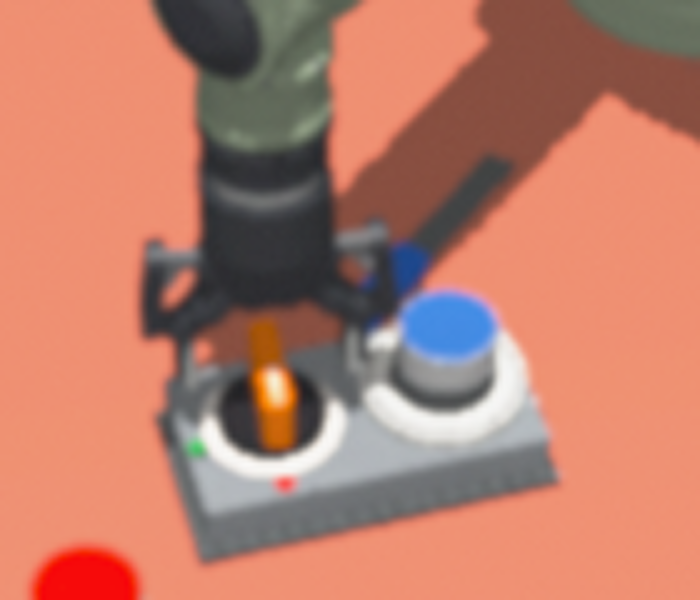

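View pics/k1top.png

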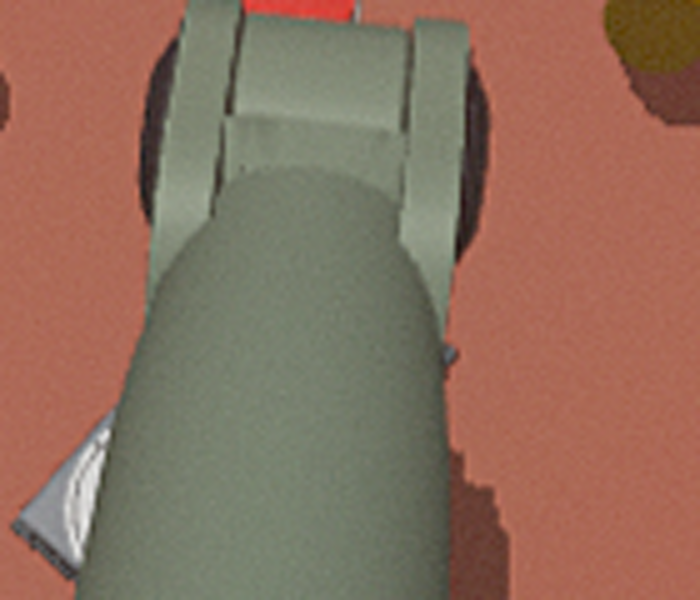

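Fingers straddle the orange bar (scene crop 190,405 and 365,365) and clear the blank. Gripping and turning clockwise.

Run:
```python
from h import *
k=[.5842,-.003];a=D(129.1)
grab(60);s=get_state();print(s["clock"],s["position"],s["contact_force"],s["wrist_torque"],s["finger_gap"])
for t in (.3,.6,.8,1.0):
    movep(k+[.040],down(a-t));s=get_state();print(t,round(s["clock"],2),s["q"][5],np.round(s["contact_force"],1),np.round(s["wrist_torque"],2),s["finger_gap"])
f=grab_frame("scene");overlay(f,[],(220,140,360,260),5,"pics/k2.png")
```

```text
32.1083 [ 0.58439877 -0.00322635  0.04028873] [-0.41055554 -0.5928791   1.78324316] [-0.14441188  0.05072816  0.03869737] 0.1966983845307178
0.3 32.5 -0.5169035053647728 [-1.  -0.4  3.6] [-0.22  0.16  0.16] 0.1992393552912993
0.6 32.89 -0.21780234424010625 [-1.5 -0.3  4.8] [-0.11  0.21 -0.13] 0.1955393979221669
0.8 33.2 -0.016833194743421653 [-0.3  0.4  6.2] [-0.09  0.23 -0.19] 0.19961322792413025
1.0 33.51 0.1831593264882564 [-1.2 -0.5  5.2] [ 0.03  0.24 -0.23] 0.1978593115695868
```

View pics/k2.png

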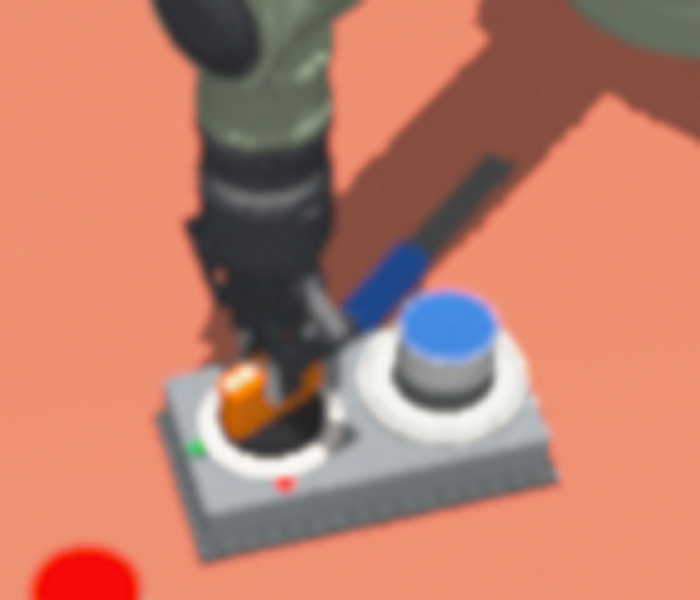

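The torque sign flipped, so it's past the crest. A little further, then I'll release and retreat.

Run:
```python
from h import *
k=[.5842,-.003];a=D(129.1)
movep(k+[.040],down(a-1.12));s=get_state();print(np.round(s["wrist_torque"],2))
let_go()
move_l(k+[.12],.15)
movep([.45,-.25,.15],down(a-1.12))
print(get_state()["clock"])
T=grab_frame("top");S=grab_frame("scene")
overlay(T,[],(220,180,320,280),6,"pics/ftop.png");overlay(S,[],(250,160,350,260),6,"pics/fscene.png")
cv2.imwrite("pics/fall.png",T["img"][:,:,::-1])
for n,f in(("top",T),("scene",S)):
    d=circfit(f,(.506,.07),.099,.03,w=.01);p=circfit(f,(.506,.07),.055,.05,w=.006);print(n,d,p)
for n,c0,z,r in [("tin",(.463,.289),.042,.027),("tape",(.457,-.3805),.025,.034)]:
    print(n,circfit(T,c0,z,r))
for n in("vblock","jaw","spray","oil","jar","file"):
    q=tip_of("top",n)
    print(n,[(np.round(atz(T,r["centre"],0)[:2],3),round(r["score"],2)) for r in q[:1]])
```

```text
[-0.02  0.2  -0.1 ]
36.25
top (array([0.50451132, 0.07215792]), np.float64(58.23467254638672)) (array([0.50563945, 0.07001582]), np.float64(57.00519561767578))
scene (array([0.50787639, 0.07166681]), np.float64(43.26849365234375)) (array([0.50719725, 0.06836843]), np.float64(30.68866729736328))
tin (array([0.463, 0.289]), np.float64(60.0))
tape (array([ 0.50522128, -0.38795097]), np.float64(19.987199783325195))
vblock [(array([0.616, 0.307]), 0.75)]
jaw [(array([ 0.599, -0.299]), 0.83)]
spray [(array([ 0.759, -0.203]), 0.79)]
oil [(array([0.76, 0.2 ]), 0.66)]
jar [(array([ 0.754, -0.01 ]), 0.93)]
file [(array([ 0.379, -0.014]), 0.95)]
```

View pics/ftop.png

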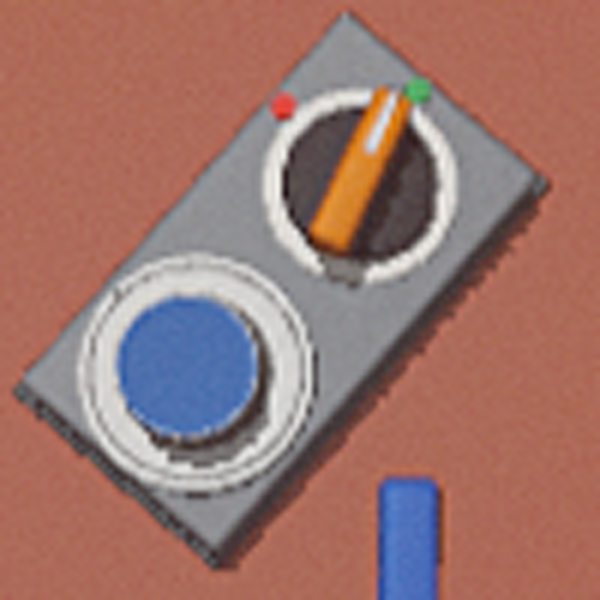

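View pics/fscene.png

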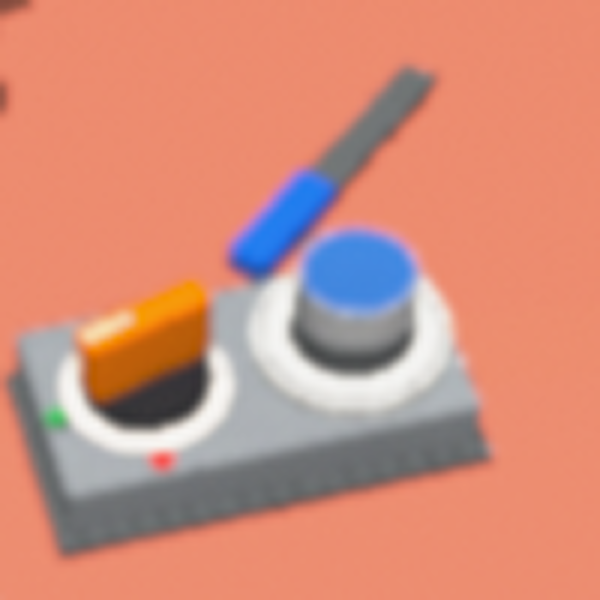

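View pics/fall.png

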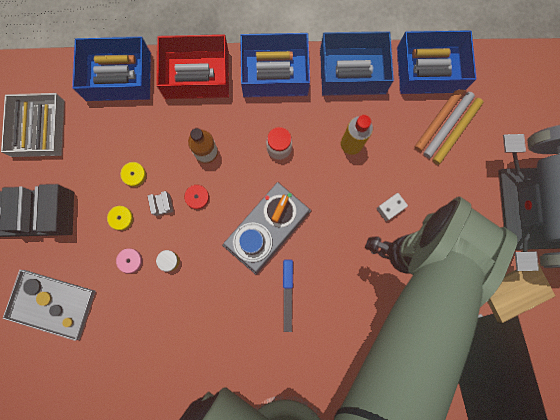

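The knob is past the detent, but I want to know whether it's fully at the on rest, so I'll measure the bar and dot angles.

Run:
```python
from h import *
T=grab_frame("top")
S=grab_frame("scene")
def pt(x,y,z,f=T,o=(220,180)): return atz(f,((x+.5)/6-.5+o[0],(y+.5)/6-.5+o[1]),z)
ang=lambda d:np.degrees(np.arctan2(d[1],d[0]))
def bar(f):
    h=cv2.cvtColor(f["img"],cv2.COLOR_RGB2HSV)
    q=proj(f,[[.584,-.003,.09]])[0];m=((h[...,0]>8)&(h[...,0]<22)&(h[...,1]>170));yy,xx=np.nonzero(m);k=np.hypot(xx-q[0],yy-q[1])<22
    P=np.array([atz(f,(x,y),.101)[:2] for x,y in zip(xx[k],yy[k])]);c=P.mean(0);w,v=np.linalg.eigh(np.cov(P.T));return len(P),c,ang(v[:,1])
print("bar",bar(T))
A,B=pt(395,92,.101),pt(328,242,.101);print("hand",ang(A-B),np.linalg.norm(A-B),(A+B)/2)
r,g=pt(284,107,.045),pt(418,91,.045);print("red",r,"green",g)
for c in ([.5842,-.003],[.583,-.0035],[.585,-.0025]):
    c=np.array(c);print(ang(r[:2]-c),ang(g[:2]-c))
A,B=pt(80,335,.101,S,(250,160)),pt(205,290,.101,S,(250,160));print("scene",ang(A-B),np.linalg.norm(A-B))
r,g=pt(162,461,.045,S,(250,160)),pt(55,418,.045,S,(250,160));print(ang(r-[.587,-.003,.045]),ang(g-[.587,-.003,.045]))
```

```text
bar (163, array([ 5.78376010e-01, -6.53241064e-05]), np.float64(152.8787306126646))
hand -25.353428889887773 0.06832674291798771 [ 0.58380109 -0.00247631  0.101     ]
red [0.61938932 0.02957434 0.045     ] green [ 0.62496619 -0.02863305  0.045     ]
42.790069294836144 -32.16094952487463
42.26777494360798 -30.91689186601818
43.00515098732452 -33.17983126735429
scene -32.06891131163674 0.06670270018033658
42.60113441261957 -34.82384612272766
```

Run:
```python
from h import *
T=grab_frame("top");S=grab_frame("scene")
def mask(img,f):
    h=cv2.cvtColor(img,cv2.COLOR_RGB2HSV).astype(int)
    q=proj(f,[[.584,-.003,.08]])[0];yy,xx=np.mgrid[:420,:560]
    m=((h[...,0]>=6)&(h[...,0]<24)&(h[...,1]>165)&(np.hypot(xx-q[0],yy-q[1])<22)).astype(np.uint8)
    return cv2.morphologyEx(m,cv2.MORPH_CLOSE,np.ones((3,3)))
def sil(f,x,y,t):
    c,s=np.cos(t),np.sin(t);P=[[x+c*a-s*b,y+s*a+c*b,z] for a in(-.035,.035) for b in(-.009,.009) for z in(.059,.101)]
    p=proj(f,P);hull=cv2.convexHull(np.round((p+.5)*4).astype(np.int32)[:,None]);m=np.zeros((1680,2240),np.uint8);cv2.fillConvexPoly(m,hull,1)
    return cv2.resize(m.astype(np.float32),(560,420),interpolation=cv2.INTER_AREA)
def fit(img,f,t0):
    M=mask(img,f);best=[]
    def cost(v): return np.abs(sil(f,v[0]/100,v[1]/100,v[2])-M).sum()
    for dt in(-.15,0,.15):
        r=minimize(cost,[58.4,-.3,t0+dt],method="Nelder-Mead",options=dict(initial_simplex=np.array([[58.4,-.3,t0+dt],[58.9,-.3,t0+dt],[58.4,.2,t0+dt],[58.4,-.3,t0+dt+.12]]),maxiter=150));best.append((r.fun,np.round(r.x,3),np.degrees(r.x[2]).round(1)))
    return min(best,key=lambda b:b[0]),M.sum()
L=lambda n:cv2.cvtColor(cv2.imread(f"pics/{n}.png"),cv2.COLOR_BGR2RGB)
print("before top",fit(L("top0"),T,.68));print("before scene",fit(L("scene0"),S,.68))
print("now top",fit(T["img"],T,-.5));print("now scene",fit(S["img"],S,-.5))
```

```text
before top ((np.float64(65.125), array([58.473, -0.207,  0.755]), np.float64(43.2)), np.uint64(199))
before scene ((np.float64(53.8125), array([58.474, -0.45 ,  0.706]), np.float64(40.4)), np.uint64(157))
now top ((np.float64(58.9375), array([58.364, -0.073, -0.434]), np.float64(-24.9)), np.uint64(184))
now scene ((np.float64(77.25), array([58.711, -0.189, -0.093]), np.float64(-5.4)), np.uint64(243))
```

In the top view the bar turned about 64–68° and points 7–9° short of the green dot, while the scene view puts it about on the dot. That's ambiguous, so I'll regrip and push gently towards the on stop while watching the torque.

Run:
```python
from h import *
k=[.5842,-.003];a=D(-25.5+90)
movep(k+[.12],down(a))
hit=move_l(k+[.040],.1,until_force=5);print(hit)
grab(40);s=get_state();b=s["wrist_torque"][2];print(s["clock"],np.round(s["wrist_torque"],2),s["finger_gap"],np.round(s["contact_force"],1))
for t in np.arange(.03,.19,.03):
    movep(k+[.040],down(a-t));s=get_state();print(round(t,2),round(s["clock"],2),np.round(s["contact_force"],1),np.round(s["wrist_torque"],2))
    if s["wrist_torque"][2]>.15:break
let_go();move_l(k+[.12],.2);movep([.45,-.25,.15],down(a))
print(get_state()["clock"])
T=grab_frame("top");S=grab_frame("scene")
overlay(T,[],(220,180,320,280),6,"pics/htop.png");overlay(S,[],(250,160,350,260),6,"pics/hscene.png")
for n,f in(("top",T),("scene",S)):
    print(n,circfit(f,(.506,.07),.099,.03,w=.01))
```

```text
False
39.5167 [ 0.23  0.13 -0.03] 0.20019415596758466 [-0.5  1.   2.3]
0.03 39.77 [-1.3  0.3  4.8] [ 0.29  0.2  -0.05]
0.06 40.02 [-1.5  1.7  5.3] [0.32 0.2  0.07]
0.09 40.27 [-0.4  1.   5.7] [0.2  0.13 0.82]
42.575
top (array([0.50458534, 0.07214522]), np.float64(58.297569274902344))
scene (array([0.50796742, 0.07173279]), np.float64(43.33553695678711))
```

View pics/htop.png

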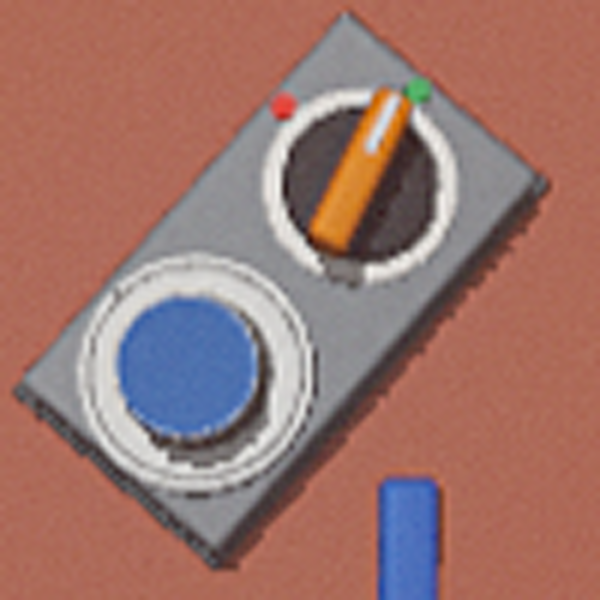

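View pics/hscene.png

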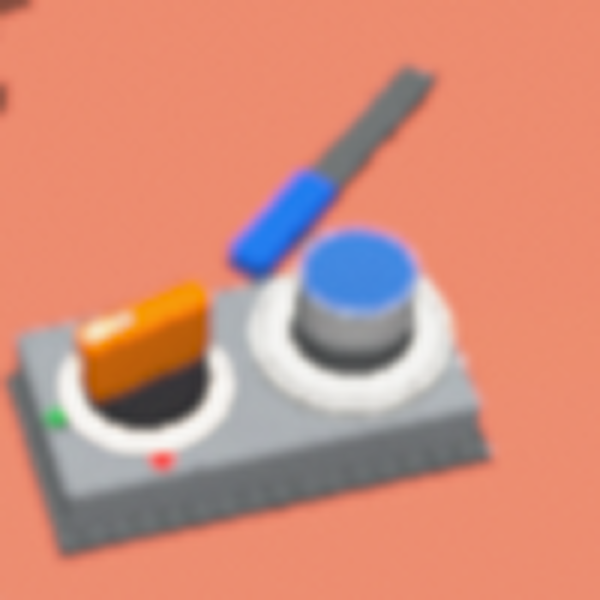

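The hard stop came about 0.07 rad further on (torque 0.82 N m), and after release the knob returned to the same rest, so it is at its on detent near 1.3. Last, I'll check the bystanders by comparing the scene with the first picture.

Run:
```python
from h import *
S=grab_frame("scene");cv2.imwrite("pics/final_scene.png",S["img"][:,:,::-1])
for n,c0,z,r in [("tape",(.4596,-.3812),.025,.034),("tin",(.4671,.29),.042,.027)]: print(n,circfit(S,c0,z,r,w=.006))
```

```text
tape (array([ 0.45958747, -0.38123757]), np.float64(23.67028045654297))
tin (array([0.46703343, 0.29002096]), np.float64(56.76909255981445))
```

View pics/final_scene.png

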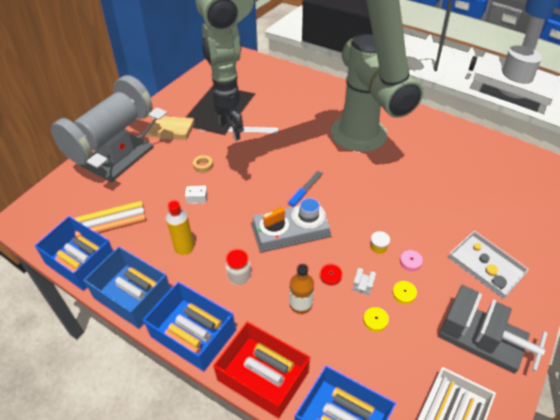

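The tape (203,163) and jaw (196,194), along with the tin, V-block, can, jar, bottle and file, are all where they started. The stack is on the plate at (309,212), the knob is on, and the gripper is clear.

Run:
```python
from h import *
sign_off();print(get_state()["clock"])
```

```text
the job is handed in; nothing more can be done
the job is handed in; nothing more can be done
```

I laid the dark packing disc on the plate, set the blue-topped blank on it, turned the orange knob clockwise to on, and handed the job in at about 43 s of the 66 s limit.

**What the last checks showed**
- **Placing:** both parts were lowered until the touch was felt, then released. The disc's hole is within about 1 mm of the plate centre. The blank's top sits about 2 mm off the disc's centre, or 2–3 mm off the plate's.
- **Knob:** pushing it a further 0.07 rad met the hard stop, and after release it returned to the same rest. That puts it at about 1.28 rad, near the expected 1.3.
- **Bystanders:** the tin and tape fits matched the start. The others looked unmoved in the pictures.

**What disagreed or failed**
- **First grasp of the disc:** it closed on air. The real fingertips turned out to be about 39 mm above the reported tool point, which I found by touching the disc lightly (about 5 N) and corrected for.
- **Knob angle from pictures:** the top camera showed the bar 7–9° short of the green dot, while a hand reading of the scene camera put it about on the dot. A model fit to the scene camera was poor and I ignored it. The hard-stop test settled this.
- **Tape in the last top view:** the arm hid it, so I checked it in the scene view instead.

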